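# Snap the storage box lid shut all round

### The arm

A 7-joint arm with a two-finger parallel gripper is mounted at the origin on the work surface; the furniture and walls round the work are solid. World frame = base frame: x ahead of the robot, y to its left, z up, the work surface at z = 0. Lengths are in mm, angles in rad, forces in N, time in s.
With the tool pointing down it reaches from about 400 to 875 mm from the base axis. Payload 4.4 kg.
Tool frame: the origin (TCP) lies at the very end of the fingers, on their centre line; the grasp point (between the pads) lies 19 mm behind it; z points along the fingers, y is the line along which they close (so a half turn about z gives the same grasp; the last joint's range is limited). The gripper opens to 85 mm and grips with 20 to 120 N. Pads are 22 mm wide; open, the fingers measure 114 mm over their backs; the gripper's body (76 mm by 85 mm) begins 54 mm behind the grasp point. The pads swing forward as they close: fully open they stand 13 mm farther back than shut.
Start: joints at [-1.413, 0.628, 0.038, 1.517, -0.027, 0.996, -0.02], TCP at [144.233, 633.81, 231.313] pointing down, gripper open.
Joint ranges: [-3.06, 3.06], [-0.37, 2.12], [-1.25, 1.32], [0.18, 2.47], [-1.1, 4.24], [0.23, 1.98], [-2.94, 2.94]. Speed limits (rad/s): [2.57, 2.57, 3.14, 3.14, 3.14, 3.14, 3.14].

### API

Orientations are given as [roll, pitch, yaw] about the fixed x, y, z axes, in that order (R = Rz(yaw) Ry(pitch) Rx(roll)).
In Python, from cell import monitor, viewer, workorder gives the robot as it stands.
- The arm moves only by the tool arm_command, never from a script. Its argument "series" is one flat list of numbers, 5 for each row, row after row: the opening in per cent of the stroke, from 0 (shut) to 100 (fully open), then the shift along the tool's x, y, z in cm, then the turn about the tool's z in degrees. In form: [claw, x, y, z, roll, claw, x, y, z, roll, ...]. A call has exactly 5 rows; each row is the pose to reach, as a shift and turn from the pose commanded when the call began, along the tool's axes at that moment; what a row does not reach only later rows make up. A row lasts 1/12 s, in which the tool goes at most 41.7 mm and 7.16 degrees, less where a joint would pass 70% of its speed; a pose out of reach is approached as far as the arm can. A call with a gripper value outside its range is refused whole. The fingers move at their own pace and stop on an object; the grip force is fixed at half the most. Time passes only in rows, so rows that repeat a pose let the fingers close, or fill a call up. It gives the time, the measured TCP pose, the force, the opening and the grip force at its end, in the units of the state.
- monitor.read_state(): the state, without advancing time (a new reading comes with each control period).
- viewer.get_image(name): name is "side" or "top"; returns (picture, depth): 400x640x3 uint8, red, green, blue; 400x640 float32, mm along the optical axis (not along the pixel's ray), 0 where there is no reading.
- viewer.camera_model(name): a dict with "mtx" (3x3 intrinsics, pixels), "dist_coeffs" ([k1, k2, p1, p2, k3] as OpenCV has them; the pictures are not rectified), "R" (3x3) and "t" (3): a world point X has camera coordinates R X + t. Camera axes: x right, y down, z forward; pixel columns grow to the right and rows downward; lengths in mm; the calibration is good to about 2 mm. A picture is of the moment at which its call begins. camera_model takes no time and is no camera call.
- workorder.finish_job(): hands the job in; it is judged then, once.
The state is a dict: "clock": time; "qpos": joint angles; "qd": joint speeds; "tau": joint torques, N m; "eef_pos": TCP position; "tool_rot": TCP orientation; "force": force on the tool from outside, world axes, zero at the start; "torque": the same for the moment, N m; "width": finger opening in mm; "gripper_force": force on a finger pad.
Only numpy, scipy, OpenCV 4.12 (cv2) and the standard library are available. Lean on these libraries where they do the work, as an engineer would, in place of code of your own. Each camera call takes 0.05 s, during which the arm holds its last target. There are 200 camera calls.

### The job

The lid of the grey storage box is on, but the four sections of its rim still stand up, one on each side. Press each section down with your fingertips until it clicks shut, flush with the lid. Leave the box standing where it is, without lifting it, and leave the eraser, binder clip, highlighter and ink bottle round it alone.

Things in the scene. Friction and masses are not known exactly. Their poses are not given: they have to be found in the camera images.
- snap_box: low dark grey plastic box with a light grey snap-fit lid, loose, about 0.9 kg, 128 (x) x 176 (y) mm over the lid, tub 118 x 166 mm. Origin: centre of its underside, on the desk; at yaw 0 x points away from the robot, y to its left; turned up to 0.6 rad. Top of the lid's fixed middle (76 x 124 mm) and fixed corners (26 mm squares) is 56 mm up. Between the corners are four hinged rim sections, raised at the start.
- near_press (a point): middle of the three small thumb ribs on top of the rim section on the box's -x side (nearest the robot); section 121 mm long, 26 mm deep, 4 mm thick. Moves with the section: raised it is about 64 mm above the desk and 56 mm out from the box's centre; shut it is 56 mm above the desk, flush with the lid's middle, and 59 mm out.
- rim_near (a joint): angle of the near rim section about its hinge, 21 mm inward of the ribs: 0 raised (outer edge 10 mm up), 0.40 rad shut and flush, a hard stop. Pushed less than half way it springs back up; past half way it snaps shut and stays. Pressing down on the ribs takes about 8 N at most, more nearer the hinge.
- far_press (a point): middle of the three small thumb ribs on top of the rim section on the box's +x side (farthest from the robot); section 121 mm long, 26 mm deep, 4 mm thick. Moves with the section: raised it is about 64 mm above the desk and 56 mm out from the box's centre; shut it is 56 mm above the desk, flush with the lid's middle, and 59 mm out.
- rim_far (a joint): angle of the far rim section about its hinge, 21 mm inward of the ribs: 0 raised (outer edge 10 mm up), 0.40 rad shut and flush, a hard stop. Pushed less than half way it springs back up; past half way it snaps shut and stays. Pressing down on the ribs takes about 8 N at most, more nearer the hinge.
- left_press (a point): middle of the three small thumb ribs on top of the rim section on the box's +y side (at the robot's left); section 73 mm long, 26 mm deep, 4 mm thick. Moves with the section: raised it is about 64 mm above the desk and 80 mm out from the box's centre; shut it is 56 mm above the desk, flush with the lid's middle, and 83 mm out.
- rim_left (a joint): angle of the left rim section about its hinge, 21 mm inward of the ribs: 0 raised (outer edge 10 mm up), 0.40 rad shut and flush, a hard stop. Pushed less than half way it springs back up; past half way it snaps shut and stays. Pressing down on the ribs takes about 8 N at most, more nearer the hinge.
- right_press (a point): middle of the three small thumb ribs on top of the rim section on the box's -y side (at the robot's right); section 73 mm long, 26 mm deep, 4 mm thick. Moves with the section: raised it is about 64 mm above the desk and 80 mm out from the box's centre; shut it is 56 mm above the desk, flush with the lid's middle, and 83 mm out.
- rim_right (a joint): angle of the right rim section about its hinge, 21 mm inward of the ribs: 0 raised (outer edge 10 mm up), 0.40 rad shut and flush, a hard stop. Pushed less than half way it springs back up; past half way it snaps shut and stays. Pressing down on the ribs takes about 8 N at most, more nearer the hinge.
- eraser: small eraser with a paper sleeve, 21 x 44 x 12 mm, lying beside the box; a bystander. Origin at the centre of its underside.
- binder_clip: binder clip, 32 x 20 x 34 mm, standing beside the box; a bystander. Origin at the centre of its underside.
- highlighter: highlighter pen, 14 x 118 x 12 mm, lying between the box and the robot; a bystander. Origin at the centre of its underside.
- ink_bottle: square ink bottle with a round cap, 47 x 46 x 58 mm, standing by the box's near right corner; a bystander. Origin at the centre of its underside.

How it is judged (in metres and radians):
At the end, for the whole second after the job is handed in: All four rim sections are clicked shut (joint above 0.36 of 0.40 rad); the box is at rest, level within 0.05 rad and within 30 mm of where it stood; the eraser, binder clip, highlighter and ink bottle are each within 30 mm of where they stood (value of joint each of rim_near, rim_far, rim_left, rim_right above 0.36 rad and distance of each of snap_box, eraser, binder_clip, highlighter, ink_bottle from where it was at the start of the episode below 0.03 m and angle between snap_box's own z axis and vertical below 0.05 rad and linear speed of snap_box below 0.02 m/s); the robot touches nothing.
It fails at once if the box is lifted or tipped up (height (world z) of snap_box above 0.012 m or angle between snap_box's own z axis and vertical above 0.12 rad).
It fails at once if the box is pushed more than 30 mm from where it stood (distance of snap_box from where it was at the start of the episode above 0.03 m).
It fails at once if the eraser, binder clip, highlighter or ink bottle is moved more than 30 mm (distance of any of eraser, binder_clip, highlighter, ink_bottle from where it was at the start of the episode above 0.03 m).
It also fails if it takes over 38 s, if anything falls off the work surface, if the arm or the gripper's body presses on something with over 40 N, if the wrist force passes 120 N, or if a joint passes its speed limit or range.

## Working session

There is one attempt and no reset: what is moved stays moved. The work goes in short steps, Python scripts to look and compute and a tool call to move; the robot and the scene stay as the last step left them, time stands still between calls to the robot, and variables do not carry over. Pictures are saved under pics/ and viewed, at most 10 in all, crops included, and the job is handed in when it is done.

Besides the shell and the picture viewer there is one more tool, called after "Call:" as name(argument=value, ...) on one line, values as JSON. arm_command: Moves the arm, as the interface text tells. Its arguments: {"type":"object","properties":{"series":{"type":"array","items":{"type":"number"}}},"required":["series"]}

```bash
mkdir -p pics; python3 - <<'E'
from cell import monitor, viewer, workorder
import cv2,numpy as np
s=monitor.read_state();print({k:np.round(v,3).tolist() for k,v in s.items()})
for n in("top","side"):
    p,d=viewer.get_image(n);cv2.imwrite(f"pics/{n}0.png",p[...,::-1]);np.save(f"pics/{n}0.npy",d)
    c=viewer.camera_model(n);print(n,{k:np.round(v,3).tolist() for k,v in c.items()})
E
```

```text
{'clock': 0.0, 'qpos': [-1.413, 0.629, 0.038, 1.518, -0.027, 0.996, -0.02], 'qd': [-0.001, -0.001, -0.0, 0.001, -0.001, 0.0, -0.0], 'tau': [0.002, -56.34, 1.226, -19.344, 0.011, 0.01, -0.0], 'eef_pos': [144.08, 633.199, 230.392], 'tool_rot': [-3.14, 0.0, 2.918], 'force': [-0.041, 0.151, 0.037], 'torque': [0.023, -0.041, 0.037], 'gripper_force': 0.0, 'width': 85.122}
top {'mtx': [[435.524, 0.0, 317.088], [0.0, 435.524, 201.937], [0.0, 0.0, 1.0]], 'dist_coeffs': [-0.031, 0.0, 0.0, 0.0, 0.0], 'R': [[-0.008, -1.0, 0.028], [-0.999, 0.007, -0.048], [0.047, -0.028, -0.998]], 't': [-26.82, 519.961, 890.322]}
side {'mtx': [[382.034, 0.0, 313.645], [0.0, 382.034, 206.687], [0.0, 0.0, 1.0]], 'dist_coeffs': [0.015, 0.0, 0.0, 0.0, 0.0], 'R': [[-0.998, 0.057, -0.009], [0.046, 0.703, -0.71], [-0.034, -0.709, -0.704]], 't': [510.291, 43.266, 899.822]}
```

View pics/top0.png

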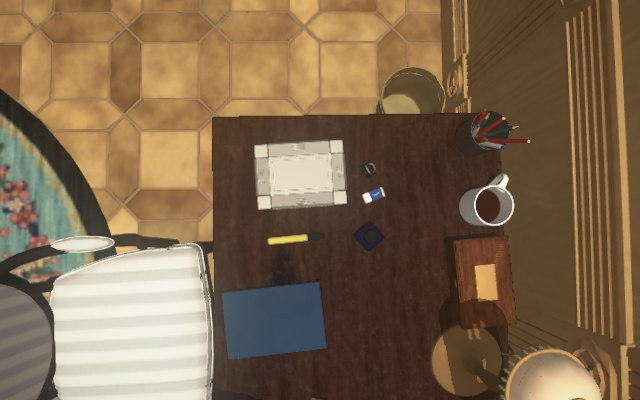

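View pics/side0.png

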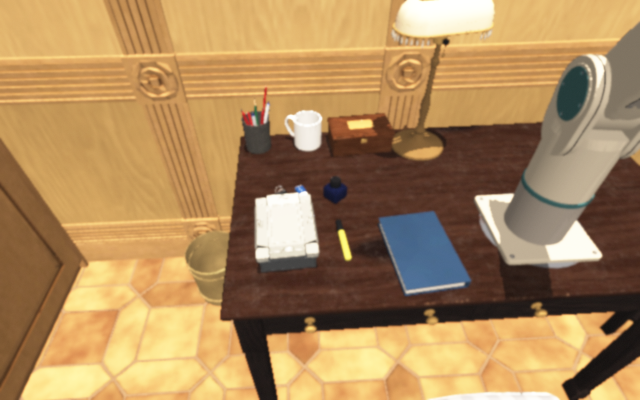

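Top view: the box lid spans about (255,140)–(347,210) px, the four white corner squares stand out, and the sections between them look greyer. The highlighter is at (290,239), the bottle at (369,236), the eraser at (373,195) and the clip at (369,169). The side view confirms the lid is on, with the box at (285,230).

```bash
cat > h.py <<'E'
import cv2,numpy as np
from cell import monitor,viewer
def ray(cam,px,z):
    c=viewer.camera_model(cam);R=np.array(c["R"]);t=np.array(c["t"])
    u=cv2.undistortPoints(np.float64(px).reshape(-1,1,2),np.array(c["mtx"]),np.array(c["dist_coeffs"])).reshape(-1,2)
    d=np.c_[u,np.ones(len(u))]@R;o=-R.T@t
    return o+d*((z-o[2])/d[:,2])[:,None]
E
python3 - <<'E'
from h import *
im=cv2.imread("pics/top0.png");g=cv2.cvtColor(im,cv2.COLOR_BGR2GRAY)
m=np.zeros_like(g);m[125:225,240:358]=(g[125:225,240:358]>105)
n,l,st,ce=cv2.connectedComponentsWithStats(m)
i=1+np.argmax(st[1:,4]);print(st[i])
c=max(cv2.findContours((l==i).astype(np.uint8),0,1)[0],key=cv2.contourArea)
w=ray("top",c.reshape(-1,2),56)[:,:2].astype(np.float32)
r=cv2.minAreaRect(w);print("outline",r)
# white patches
m2=np.zeros_like(g);m2[125:225,240:358]=(g[125:225,240:358]>195)
n,l,st,ce=cv2.connectedComponentsWithStats(m2)
for k in range(1,n):
    if st[k,4]>40: print(st[k],ce[k],ray("top",ce[k],56)[0].round(1))
for nm,px,z in(("pen",(295,239),6),("bottle",(369,236),50),("eraser",(373,195),12),("clip",(369,169),20)):print(nm,ray("top",px,z)[0].round())
cv2.imwrite("pics/crop.png",cv2.resize(im[125:260,240:400],None,fx=5,fy=4.4*5/4.4*0.88,interpolation=cv2.INTER_CUBIC)[:600])
E
```

```text
[ 254  140   93   70 5808]
outline ((572.2283935546875, 3.9369888305664062), (130.50148010253906, 177.51528930664062), 3.219280958175659)
[331 141  11  12 121] [335.92561983 146.09090909] [628.7 -67.7  56. ]
[255 145  12  12 130] [260.66153846 150.86153846] [619.7  81.6  56. ]
[ 268  152   66   44 2292] [300.2377836  173.83027923] [573.6   3.6  56. ]
[334 192  12  12 130] [339.37692308 197.16153846] [526.9 -73.5  56. ]
[258 196  13  13 134] [263.81343284 202.04477612] [518.2  75.5  56. ]
pen [443.  16.   6.]
bottle [ 450. -132.   50.]
eraser [ 534. -147.   12.]
clip [ 587. -139.   20.]
```

View pics/crop.png

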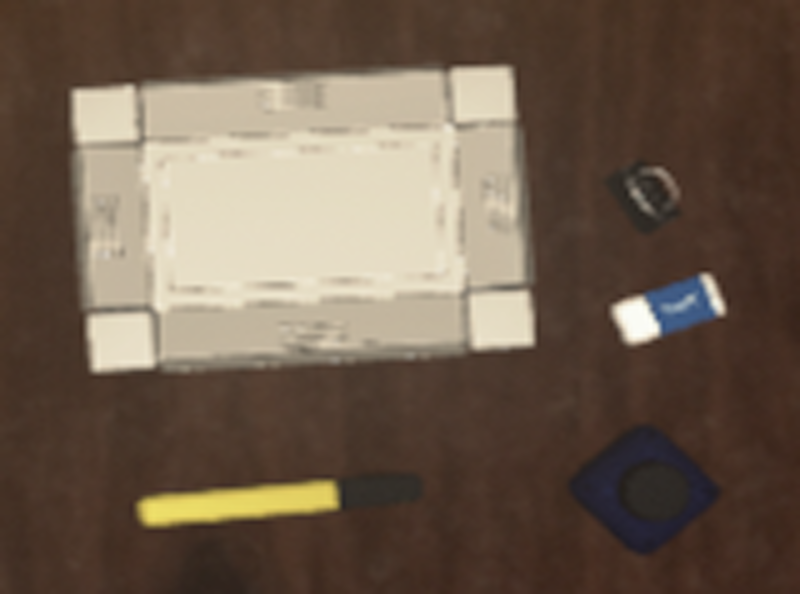

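Corner squares give the box centre at (573.4, 4.0) with a yaw of 0.06 rad. Next I shut the fingers, square the tool to the box and travel to the left section.

Call:
arm_command(series=[0, -3.1, -2.5, 0.3, -4, 0, -6.2, -5, 0.6, -8, 0, -9.3, -7.5, 0.9, -12, 0, -12.4, -10, 1.2, -16.3, 0, -15.5, -12.5, 1.5, -16.3])

```text
clock: 0.52
eef_pos: [268.3, 475.6, 215.9]
tool_rot: [-3.141, -0.0, -3.077]
force: [0.9, -1.5, -0.3]
width: 25.4
gripper_force: 0.0
```

```bash
cat > go.py <<'E'
import sys;from h import *
from scipy.spatial.transform import Rotation as Ro
C=np.array([573.4,4.0]);a=.059;ex=np.array([np.cos(a),np.sin(a)]);ey=np.array([-ex[1],ex[0]])
P={"near":C-58*ex,"far":C+58*ex,"left":C+82*ey,"right":C-82*ey}
s=monitor.read_state();R=Ro.from_euler("xyz",s["tool_rot"]).as_matrix()
print(s["clock"],np.round(s["eef_pos"],1),np.round(s["tool_rot"],3),np.round(s["qpos"],2),np.round(s["force"],1),s["width"])
for k in P: print(k,P[k].round(1),"to z=58, cm tool:",(R.T@(np.r_[P[k],58]-s["eef_pos"])/10).round(2))
E
python3 go.py
```

```text
0.5167 [268.3 475.6 215.9] [-3.141 -0.    -3.077] [-1.08  0.5  -0.04  1.83  0.03  0.82  0.5 ] [ 0.9 -1.5 -0.3] 25.413339908322595
near [515.5   0.6] to z=58, cm tool: [-21.62 -48.99  15.81]
far [631.3   7.4] to z=58, cm tool: [-33.22 -49.05  15.8 ]
left [568.6  85.9] to z=58, cm tool: [-27.46 -40.82  15.8 ]
right [578.2 -77.9] to z=58, cm tool: [-27.37 -57.22  15.81]
```

Call:
arm_command(series=[0, -1.83, -2.72, 0.75, 0, 0, -3.66, -5.44, 1.5, 0, 0, -5.49, -8.16, 2.25, 0, 0, -7.32, -10.88, 3.0, 0, 0, -9.15, -13.6, 3.75, 0])

```text
clock: 0.93
eef_pos: [367.8, 345.8, 178.3]
tool_rot: [-3.141, -0.0, -3.081]
force: [0.4, 1.1, 0.1]
width: -0.4
gripper_force: 0.0
```

Call:
arm_command(series=[0, -1.83, -2.72, 0.75, 0, 0, -3.66, -5.44, 1.5, 0, 0, -5.49, -8.16, 2.25, 0, 0, -7.32, -10.88, 3.0, 0, 0, -9.15, -13.6, 3.75, 0])

```text
clock: 1.35
eef_pos: [467.4, 215.6, 140.7]
tool_rot: [-3.141, -0.0, -3.081]
force: [0.3, 0.8, -0.7]
width: 0.0
gripper_force: 0.0
```

Call:
arm_command(series=[0, -1.83, -2.72, 0.75, 0, 0, -3.66, -5.44, 1.5, 0, 0, -5.49, -8.16, 2.25, 0, 0, -7.32, -10.88, 3.0, 0, 0, -9.15, -13.6, 3.75, 0])

```text
clock: 1.77
eef_pos: [566.9, 85.4, 103.1]
tool_rot: [-3.142, -0.001, -3.081]
force: [0.7, -0.3, 1.2]
width: -0.2
gripper_force: 0.0
```

```bash
python3 go.py
```

```text
1.7667 [566.9  85.4 103.1] [-3.142e+00 -1.000e-03 -3.081e+00] [-0.15  0.69 -0.08  1.85  0.09  0.61  1.35] [ 0.7 -0.3  1.2] -0.20232585950841347
near [515.5   0.6] to z=58, cm tool: [ 5.64 -8.15  4.51]
far [631.3   7.4] to z=58, cm tool: [-5.96 -8.17  4.5 ]
left [568.6  85.9] to z=58, cm tool: [-0.17  0.04  4.51]
right [578.2 -77.9] to z=58, cm tool: [ -0.15 -16.36   4.51]
```

Call:
arm_command(series=[0, -0.1, 0, 1.5, 0, 0, -0.2, 0, 2.7, 0, 0, -0.2, 0, 3.3, 0, 0, -0.2, 0, 3.6, 0, 0, -0.2, 0, 3.9, 0])

```text
clock: 2.18
eef_pos: [567.0, 88.7, 64.6]
tool_rot: [3.141, -0.002, -3.079]
force: [-4.3, 2.5, 8.0]
width: -0.3
gripper_force: 4.0
```

Call:
arm_command(series=[0, 0, 0, 0.2, 0, 0, 0, 0, 0.4, 0, 0, 0, 0, 0.55, 0, 0, 0, 0, 0.65, 0, 0, 0, 0, 0.65, 0])

```text
clock: 2.6
eef_pos: [568.4, 87.2, 58.4]
tool_rot: [-3.141, 0.0, -3.08]
force: [0.5, 0.5, -0.4]
width: 0.2
gripper_force: 0.0
```

```bash
python3 go.py
```

```text
2.6 [568.4  87.2  58.4] [-3.141  0.    -3.08 ] [-0.16  0.76 -0.07  1.86  0.1   0.52  1.34] [ 0.5  0.5 -0.4] 0.15685394885818574
near [515.5   0.6] to z=58, cm tool: [ 5.81 -8.32  0.04]
far [631.3   7.4] to z=58, cm tool: [-5.79 -8.35  0.04]
left [568.6  85.9] to z=58, cm tool: [-0.   -0.14  0.04]
right [578.2 -77.9] to z=58, cm tool: [  0.03 -16.54   0.04]
```

The force peaked at 8 N and then fell to zero, so the left section has snapped. Next is the far section.

Call:
arm_command(series=[0, 0, 0, -2.5, 0, 0, -0.8, -1.2, -3.5, 0, 0, -2.5, -3.6, -3.5, 0, 0, -4.3, -6.1, -3.5, 0, 0, -5.8, -8.2, -3.2, 0])

```text
clock: 3.02
eef_pos: [633.2, 6.7, 91.5]
tool_rot: [-3.14, 0.003, -3.081]
force: [0.7, -0.5, 0.0]
width: -0.1
gripper_force: 0.0
```

Call:
arm_command(series=[0, 0, -0.1, 0.6, 0, 0, 0, -0.1, 1.5, 0, 0, 0, -0.1, 2.1, 0, 0, 0, -0.1, 2.4, 0, 0, 0, -0.1, 2.7, 0])

```text
clock: 3.43
eef_pos: [631.0, 9.1, 63.2]
tool_rot: [3.141, -0.0, -3.079]
force: [-0.7, -0.0, 5.3]
width: -0.0
gripper_force: 2.6
```

Call:
arm_command(series=[0, 0, 0, 0.2, 0, 0, 0, 0, 0.35, 0, 0, 0, 0, 0.5, 0, 0, 0, 0, 0.55, 0, 0, 0, 0, 0.55, 0])

```text
clock: 3.85
eef_pos: [630.7, 8.0, 57.4]
tool_rot: [3.141, -0.001, -3.08]
force: [0.1, 0.6, 0.3]
width: 0.1
gripper_force: 0.0
```

```bash
python3 go.py
```

```text
3.85 [630.7   8.   57.4] [ 3.141e+00 -1.000e-03 -3.080e+00] [-0.    0.82 -0.09  1.7   0.11  0.63  1.48] [0.1 0.6 0.3] 0.07578290989267643
near [515.5   0.6] to z=58, cm tool: [11.55 -0.04 -0.04]
far [631.3   7.4] to z=58, cm tool: [-0.05 -0.06 -0.06]
left [568.6  85.9] to z=58, cm tool: [ 5.73  8.15 -0.05]
right [578.2 -77.9] to z=58, cm tool: [ 5.76 -8.25 -0.05]
```

Now the right section.

Call:
arm_command(series=[0, 0, 0, -2.5, 0, 0, 0.8, -1.2, -3.5, 0, 0, 2.5, -3.6, -3.5, 0, 0, 4.3, -6.1, -3.5, 0, 0, 5.8, -8.2, -3.2, 0])

```text
clock: 4.27
eef_pos: [577.2, -80.5, 90.8]
tool_rot: [-3.14, 0.001, -3.082]
force: [0.5, -0.3, 0.5]
width: 0.1
gripper_force: 0.0
```

Call:
arm_command(series=[0, 0, -0.1, 0.6, 0, 0, 0, -0.1, 1.5, 0, 0, 0, -0.1, 2.1, 0, 0, 0, -0.1, 2.4, 0, 0, 0, -0.1, 2.7, 0])

```text
clock: 4.68
eef_pos: [578.6, -79.2, 62.8]
tool_rot: [-3.14, -0.001, -3.08]
force: [-2.5, -6.4, 7.5]
width: 0.0
gripper_force: 3.5
```

Call:
arm_command(series=[0, 0, 0, 0.2, 0, 0, 0, 0, 0.35, 0, 0, 0, 0, 0.45, 0, 0, 0, 0, 0.5, 0, 0, 0, 0, 0.5, 0])

```text
clock: 5.1
eef_pos: [578.5, -77.8, 57.5]
tool_rot: [3.141, -0.0, -3.08]
force: [0.4, 0.6, 0.1]
width: 0.1
gripper_force: 0.0
```

```bash
python3 go.py
```

```text
5.1 [578.5 -77.8  57.5] [ 3.141 -0.    -3.08 ] [ 0.15  0.77 -0.1   1.84  0.13  0.54  1.6 ] [0.4 0.6 0.1] 0.07439843048432544
near [515.5   0.6] to z=58, cm tool: [ 5.8   8.22 -0.04]
far [631.3   7.4] to z=58, cm tool: [-5.8   8.19 -0.04]
left [568.6  85.9] to z=58, cm tool: [-0.02 16.4  -0.04]
right [578.2 -77.9] to z=58, cm tool: [ 0.02  0.   -0.05]
```

Now the near section, then retreat upward and off to the side.

Call:
arm_command(series=[0, 0, 0, -2.5, 0, 0, 0.8, 1.2, -3.5, 0, 0, 2.5, 3.6, -3.5, 0, 0, 4.3, 6.1, -3.5, 0, 0, 5.8, 8.2, -3.2, 0])

```text
clock: 5.52
eef_pos: [514.9, 1.3, 90.5]
tool_rot: [3.141, 0.001, -3.081]
force: [0.1, 0.9, 0.1]
width: 0.4
gripper_force: 0.0
```

Call:
arm_command(series=[0, 0, 0, 0.6, 0, 0, 0, 0, 1.5, 0, 0, 0, 0, 2.1, 0, 0, 0, 0, 2.4, 0, 0, 0, 0, 2.7, 0])

```text
clock: 5.93
eef_pos: [514.4, -1.3, 62.2]
tool_rot: [-3.141, -0.004, -3.083]
force: [-5.7, 1.1, 6.4]
width: -0.1
gripper_force: 2.8
```

Call:
arm_command(series=[0, 0, 0, 0.2, 0, 0, 0, 0, 0.35, 0, 0, 0, 0, 0.45, 0, 0, 0, 0, 0.5, 0, 0, 0, 0, 0.5, 0])

```text
clock: 6.35
eef_pos: [515.9, -0.6, 57.7]
tool_rot: [-3.142, 0.0, -3.081]
force: [-0.3, -0.8, -0.1]
width: 0.4
gripper_force: 0.0
```

Call:
arm_command(series=[0, 0, 0, -3, 0, 0, 0, 0, -6, 0, 0, 0, 3, -8, 0, 0, 0, 6, -10, 0, 0, 0, 10, -10, 0])

```text
clock: 6.77
eef_pos: [512.4, 98.4, 161.7]
tool_rot: [-3.141, 0.008, -3.086]
force: [1.4, 1.0, 0.3]
width: 0.2
gripper_force: 0.0
```

Call:
arm_command(series=[0, 0, 4, 0, 0, 0, 0, 8, 0, 0, 0, 0, 12, 0, 0, 0, 0, 16, 0, 0, 0, 0, 20, 0, 0])

```text
clock: 7.18
eef_pos: [497.1, 301.1, 158.1]
tool_rot: [3.141, 0.001, -3.081]
force: [0.5, 0.3, -0.4]
width: -0.0
gripper_force: 0.0
```

Call:
arm_command(series=[0, 0, 4, 0, 0, 0, 0, 8, 0, 0, 0, 0, 10, 0, 0, 0, 0, 10, 0, 0, 0, 0, 10, 0, 0])

```text
clock: 7.6
eef_pos: [490.5, 400.3, 157.5]
tool_rot: [3.141, -0.0, -3.078]
force: [-0.0, -1.9, -0.1]
width: 0.1
gripper_force: 0.0
```

```bash
python3 - <<'E'
from h import *
o=[]
for n,b in(("top",(125,260,240,400)),("side",(170,280,235,365))):
    p,d=viewer.get_image(n);np.save(f"pics/{n}1.npy",d);p=p[...,::-1][b[0]:b[1],b[2]:b[3]]
    cv2.imwrite(f"pics/{n}1.png",p);o.append(cv2.resize(p,(480,400),interpolation=cv2.INTER_CUBIC) if n=="top" else cv2.resize(p,(320,400),interpolation=cv2.INTER_CUBIC))
cv2.imwrite("pics/end.png",np.hstack(o))
# heights at the press spots before/after, from top depth
c=viewer.camera_model("top");R=np.array(c["R"]);t=np.array(c["t"])
C=np.array([573.4,4.0]);a=.059;ex=np.array([np.cos(a),np.sin(a)]);ey=np.array([-ex[1],ex[0]])
for k,q in dict(mid=C,near=C-59*ex,far=C+59*ex,left=C+83*ey,right=C-83*ey).items():
    X=np.r_[q,58.];u=cv2.projectPoints(X[None],cv2.Rodrigues(R)[0],t,np.array(c["mtx"]),np.array(c["dist_coeffs"]))[0].ravel().round().astype(int)
    r=[]
    for f in("top0","top1"):
        d=np.median(np.load(f"pics/{f}.npy")[u[1]-2:u[1]+3,u[0]-2:u[0]+3]);r.append(round(float(58+((R@X+t)[2]-d)),1))
    print(k,r)
E
```

```text
mid [56.8, 56.7]
near [63.2, 56.6]
far [64.7, 56.3]
left [63.4, 56.0]
right [63.9, 55.5]
```

View pics/end.png

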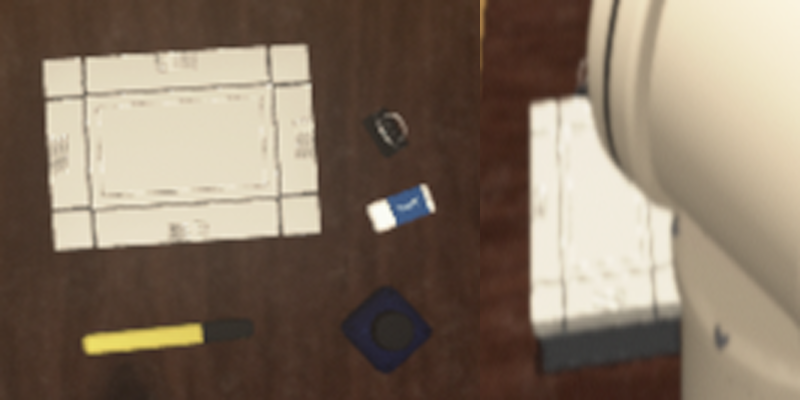

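The left half of the picture (top view) shows all four sections as bright as the lid, and the depth image puts them flush at about 56 mm. The box and the four bystanders look unmoved, and the tool is clear of everything.

```bash
python3 -c "
from cell import workorder
print(workorder.finish_job())"
```

```text
the job is handed in; nothing more can be done
None
```

I pressed all four rim sections shut and flush with the lid, with the box and its neighbours looking unmoved in the last top view, and handed the job in at about 8 s; no verdict came back.

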